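# Lean a board in the free bay of a drying stand

## Robot

A 6-joint arm with a two-finger parallel gripper is mounted at the origin on the work surface. World frame = base frame: x ahead of the robot, y to its left, z up, the work surface at z = 0. Lengths are in m, angles in rad, forces in N, time in s.
With the tool pointing down it reaches from about 0.35 to 0.975 m from the base axis. Payload 4.9 kg.
Tool frame: the origin (TCP) lies midway between the tips of the shut fingers; the grasp point (between the pads) lies 19 mm behind it (ctrl.hold_point_z is the distance from the TCP to the grasp point, in m); z points along the fingers, y is the line along which they close (so a half turn about z gives the same grasp; the last joint's range is limited). The gripper opens to 85 mm and grips with 20 to 120 N. Pads are 22 mm wide; open, the fingers measure 114 mm over their backs; the gripper's body (76 mm by 85 mm) begins 54 mm behind the grasp point. The pads swing forward as they close: fully open they stand 13 mm farther back than shut.
Start: joints at [1.124, 0.053, 1.613, -0, 1.476, -0.119], TCP at [0.201, 0.592, 0.231] pointing down, gripper open.
Joint ranges: [-3.01, 3.01], [-1.01, 2.22], [0.06, 2.58], [-1.02, 4.17], [0.09, 2.62], [-3.14, 3.14]. Speed limits (rad/s): [2.57, 2.57, 3.14, 3.14, 3.14, 3.14].

## Interface

Orientations are given as a rotation vector (axis times angle).
In Python, from station import status, viewer, finish_job, ctrl gives the robot as it stands.
- The arm moves only by the shell command python3 -m jog 'ROWS' [FORCE]. ROWS is JSON, a list of rows, each a list of 7 numbers: the turn, a rotation vector about the tool's x, y, z each as a share of 5 degrees, from -1 to 1, then the shift along the tool's x, y, z each as a share of 30 mm, from -1 to 1, then the opening, from -1 (shut) to 1 (fully open). A call has 1 to 5 rows; each row shifts and turns the commanded pose from where the row before left it, along the tool's axes as they then stand; what a row does not reach is not made up. A row lasts 1/8 s, in which the tool goes at most 62.5 mm and 10.7 degrees, less where a joint would pass 70% of its speed; a pose out of reach is approached as far as the arm can. A call with a number of a shift or a turn outside -1 to 1 is refused whole. A call with a gripper value outside its range is refused whole. The fingers move at their own pace and stop on an object; FORCE is the grip in N (left out, the last holds). Time passes only in rows, so rows that do not move let the fingers close. It gives the time, the measured TCP pose, the force, the opening and the grip force at its end, in the units of the state.
- status.get_obs(): the state, without advancing time (a new reading comes with each control period).
- viewer.get_image(name): name is "scene" or "top" or "wrist"; returns a dict with "img" (400x640x3 uint8, red, green, blue), "fovy" (degrees; the focal length in pixels is half the picture's height over the tangent of half this angle, whatever the lens; pixels are square), "cx", "cy" (the principal point, pixels), "rvec" (rotation vector, rad) and "tvec" (3), from world to camera coordinates, as OpenCV has them. Camera axes: x right, y down, z forward; pixel columns grow to the right and rows downward; lengths in m; the calibration is good to about 2 mm. A picture is of the moment at which its call begins. There is no depth.
- finish_job(): hands the job in; it is judged then, once.
The state is a dict: "t": time; "q": joint angles; "dq": joint speeds; "effort": joint torques, N m; "tool_pos": TCP position; "tool_rot": TCP orientation; "contact_force": force on the tool from outside, world axes, zero at the start; "wrist_torque": the same for the moment, N m; "opening": finger opening in m; "grip_force": force on a finger pad.
Only numpy, scipy, OpenCV 4.12 (cv2) and the standard library are available. Lean on these libraries where they do the work, as an engineer would, in place of code of your own. Each camera call takes 0.05 s, during which the arm holds its last target. There are 200 camera calls.

## Task

Take the pale board out of the grey slotted rack and lean it in the empty bay of the green drying stand: its bottom edge standing in the tray, its back resting against the white rail at a slant, just as the red board already leans in the other bay. Leave the red board leaning in its bay and the dark board standing in its slot.

Things in the scene. Friction and masses are not known exactly. Their poses are not given: they have to be found in the camera images.
- pale_board: Bare pale wooden board, 14 mm thick (its x), 110 mm wide (its y), 150 mm tall (its z), about 0.16 kg. Starts standing upright in one of the two slots of the grey rack. Origin: centre of its bottom edge face, so the top edge is at z = +150 mm.
- dark_board: Dark brown board of the same size and axes, standing upright in the other slot of the rack. Origin: centre of its bottom edge face. To be left where it is.
- red_board: Red painted board of the same size and axes, already leaning about 18 degrees in one of the two bays of the drying stand. Origin: centre of its bottom edge face. To be left where it is.
- drying_stand: Fixed green stand, two bays side by side along its y. Plank 130 x 330 mm (x -77 to +53), its top z = 12 mm is the tray floor. Front lip x = 45 to 53, top z = 22 mm. Strips 10 mm wide (top z = 20) at y = -160, 0, +160 bound the bays. A board's foot stands between rail and lip; its top slants back over the rail to -x. Origin: on the table, y middle.
- stand_rail: Fixed white round rail of the drying stand, 16 mm diameter, 340 mm long along y; origin at its middle: x = -38 mm, z = 92 mm in the stand's frame, so its top is 100 mm above the table. Carried on thin posts behind it.
- bay_a (a point): Point on the tray floor in the middle of the bay at the stand's +y (stand x = 0, y = +80 mm, z = 12 mm); axes as the stand's. A sheet of thin paper lies on the floor of the empty bay.
- bay_b (a point): Point on the tray floor in the middle of the bay at the stand's -y (stand x = 0, y = -80 mm, z = 12 mm); axes as the stand's.
- rack: Fixed grey slotted rack, 170 x 130 mm, base 12 mm thick; two slots along its y at x = -40 and +40 mm, 20 mm wide, walls up to z = 42 mm. Boards stand on the base, so their tops are 162 mm above the table. Origin: on the table, centre of the rack.
Things that resemble listed ones, but are neither listed nor needed, are in the scene too. Several things have the shape of the red_board; the one meant has the colours described above. Leave any turquoise look-alike of the pale_board alone.

How it is judged:
At the end, for the whole second after the job is handed in: Pale board at rest in the bay without the red board (middle +-24 mm, square +-0.25 rad), foot on the tray floor (origin 6-19.5 mm up) between rail and lip, slanting 0.12-0.70 rad, touching the rail. Red board leaning (0.2-0.45 rad) and dark board upright (0.2 rad), each moved under 20 mm (angle between pale_board's own z axis and vertical between 0.12 and 0.7 rad and angle between the y axis of pale_board and the y axis of drying_stand, either way round below 0.25 rad and x of pale_board in the frame of drying_stand between -0.03 and 0.05 m and z of pale_board in the frame of drying_stand between 0.006 and 0.0195 m and contact force between pale_board and stand_rail above 0.03 N and ((y of pale_board in the frame of bay_a between -0.024 and 0.024 m and horizontal distance between red_board and bay_b below 0.06 m) or (y of pale_board in the frame of bay_b between -0.024 and 0.024 m and horizontal distance between red_board and bay_a below 0.06 m)) and angle between red_board's own z axis and vertical between 0.2 and 0.45 rad and distance of each of red_board, dark_board from where it was at the start of the episode below 0.02 m and angle between dark_board's own z axis and vertical below 0.2 rad and linear speed of pale_board below 0.02 m/s and angular speed of pale_board below 0.1 rad/s).
It fails at once if the red board is knocked out of its place (moved more than 30 mm) (distance of red_board from where it was at the start of the episode above 0.03 m).
It fails at once if the dark board is taken or knocked out of its slot (moved more than 30 mm) (distance of dark_board from where it was at the start of the episode above 0.03 m).
It also fails if it takes over 38 s, if anything falls off the work surface, if the arm or the gripper's body presses on something with over 40 N, if the wrist force passes 120 N, or if a joint passes its speed limit or range.

## Working session

There is one attempt and no reset: what is moved stays moved. The work goes in short steps, Python scripts to look and compute and a shell command to move; the robot and the scene stay as the last step left them, time stands still between calls to the robot, and variables do not carry over. Pictures are saved under pics/ and viewed, at most 10 in all, crops included, and the job is handed in when it is done.

```bash
ls; mkdir -p pics; cat > h.py <<'E'
import numpy as np, cv2
from station import status, viewer, ctrl
def cam(n):
    d=viewer.get_image(n); R=cv2.Rodrigues(np.array(d["rvec"],float))[0]; t=np.array(d["tvec"],float)
    f=d["img"].shape[0]/2/np.tan(np.radians(d["fovy"])/2)
    return dict(img=d["img"],R=R,t=t,f=f,cx=d["cx"],cy=d["cy"],C=-R.T@t)
def ray(c,u,v):
    r=c["R"].T@np.array([(u-c["cx"])/c["f"],(v-c["cy"])/c["f"],1]); return r/np.linalg.norm(r)
def onz(c,u,v,z):
    r=ray(c,u,v); return c["C"]+r*(z-c["C"][2])/r[2]
def proj(c,p):
    q=c["R"]@np.array(p)+c["t"]; return q[:2]/q[2]*c["f"]+[c["cx"],c["cy"]]
def tri(c1,p1,c2,p2):
    r1,r2=ray(c1,*p1),ray(c2,*p2); A=np.stack([r1,-r2],1)
    s=np.linalg.lstsq(A,c2["C"]-c1["C"],rcond=None)[0]
    a,b=c1["C"]+s[0]*r1,c2["C"]+s[1]*r2; return (a+b)/2,np.linalg.norm(a-b)
E
python3 - <<'E'
from h import *
for n in("scene","top","wrist"):
    c=cam(n); cv2.imwrite(f"pics/{n}0.png",c["img"][...,::-1]); print(n,c["C"].round(3),c["R"][2].round(3),c["f"])
o=status.get_obs(); print({k:np.round(v,3) for k,v in o.items()}); print(ctrl.hold_point_z)
E
```

```text
pics
scene [1.168 0.343 0.576] [-0.763 -0.361 -0.536] 387.2396650744602
top [ 0.201 -0.003  1.245] [ 0.204  0.004 -0.979] 490.75023287456355
wrist [0.13  0.617 0.372] [ 0.279 -0.096 -0.956] 291.96491312841533
{'t': np.float64(0.15), 'q': array([ 1.124,  0.053,  1.614, -0.   ,  1.476, -0.119]), 'dq': array([-0.001, -0.002, -0.004,  0.001,  0.001,  0.   ]), 'effort': array([ 0.0000e+00, -3.9425e+01, -3.7072e+01, -0.0000e+00,  5.0000e-03,
       -0.0000e+00]), 'tool_pos': array([0.201, 0.591, 0.23 ]), 'tool_rot': array([-5.130e-01, -3.099e+00,  2.000e-03]), 'contact_force': array([-0.028,  0.243,  0.078]), 'wrist_torque': array([ 0.032, -0.008, -0.047]), 'grip_force': np.float64(0.0), 'opening': np.float64(0.085)}
0.0187
```

View pics/scene0.png

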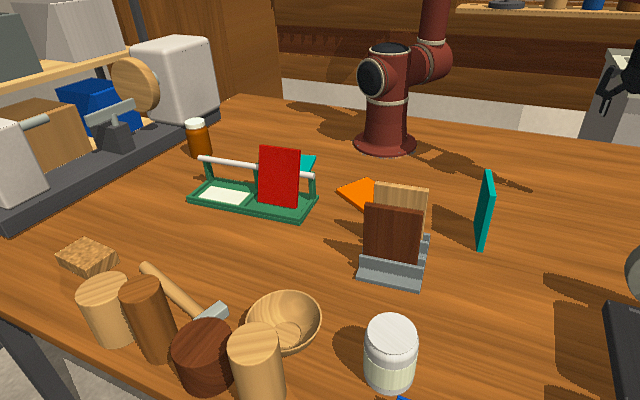

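View pics/top0.png

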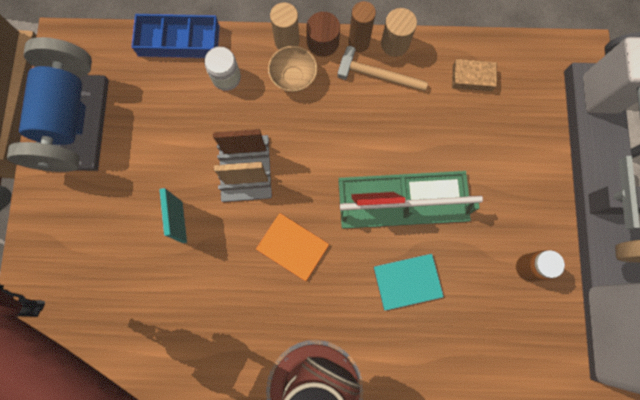

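The scene view shows the pale board behind the dark one in the rack (around 400,205), the red board at (279,176), and the empty bay with its paper at (222,196). In the top view the pale board's top is at (241,170), the dark one's at (239,139), and the rail runs from (341,206) to (482,199). I'll zoom in to measure.

```bash
python3 - <<'E'
import cv2,numpy as np
t=cv2.imread("pics/top0.png")[115:235,195:295]; s=cv2.imread("pics/scene0.png")[170:300,345:445]
t2=cv2.imread("pics/top0.png")[160:235,330:490]; s2=cv2.imread("pics/scene0.png")[140:230,180:325]
z=lambda a,w,h:cv2.resize(a,(w,h),interpolation=cv2.INTER_CUBIC)
a=np.hstack([z(t,300,360),z(s,300,390)[:360]])
b=np.hstack([z(t2,400,188),z(s2,400,248)[:188]])
out=np.zeros((600,800,3),np.uint8); out[:360,:600]=a; 
out[360:,:400]=z(t2,400,188)[:240].__class__ and np.vstack([z(t2,400,188),np.zeros((52,400,3),np.uint8)]); out[360:,400:]=z(s2,387,240)[:, :400] if 0 else np.hstack([z(s2,387,240),np.zeros((240,13,3),np.uint8)])
cv2.imwrite("pics/zoom.png",out)
E
```

```text
(no output)
```

View pics/zoom.png

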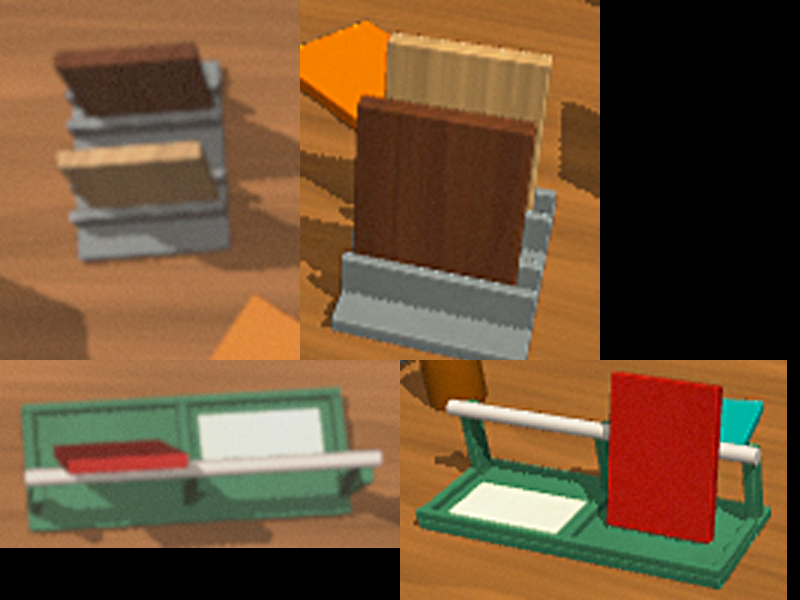

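The zoom shows the pale board's top face clearly in both views, along with both rail ends, the plank corners and the paper. Next I triangulate from these corners.

```bash
python3 - <<'E'
from h import *
T=cam("top");S=cam("scene")
P={"pale+x-y":((261,162.7),(374.7,184.3)),"pale+x+y":((215,165.7),(427.3,192)),"pale-x-y":((261.7,167.7),(375,181)),"pale-x+y":((215.7,170.3),(428.7,187.3)),
"rail+y":((340.4,206.8),(315,176)),"rail-y":((482.4,199.2),(198.4,158)),
"dark+x+y":((195+55/3,115+53/3),(345+236/3,170+122/3)),"dark+x-y":((195+195/3,115+43/3),(345+58/3,170+98/3))}
R={}
for k,(a,b) in P.items():
    p,e=tri(T,a,S,b); R[k]=p; print(k,(p*1000).round(1),"gap",round(e*1000,1))
m=np.mean([R[k] for k in R if "pale" in k],0); d=R["pale+x+y"]-R["pale+x-y"]+R["pale-x+y"]-R["pale-x-y"]
print("pale top",m.round(4),"yaw",np.degrees(np.arctan2(-d[0],d[1])),"len",np.linalg.norm(d)/2)
d=R["rail+y"]-R["rail-y"]; print("rail mid",((R["rail+y"]+R["rail-y"])/2).round(4),"yaw",np.degrees(np.arctan2(-d[0],d[1])),np.linalg.norm(d))
# plank from top & lip mask
hsv=cv2.cvtColor(T["img"],cv2.COLOR_RGB2HSV); g=cv2.inRange(hsv,(60,90,40),(85,255,200)); g[:, :325]=0; g[:150]=0;g[235:]=0
for n,(u,v) in dict(fl=(338.8,178.4),fr=(465.2,172),nr=(470,221.6),nl=(342,228)).items(): print(n,(onz(T,u,v,.012)*1000).round(1))
for n,(u,v) in dict(fl=(338.8,178.4),fr=(465.2,172)).items(): print(n,(onz(T,u,v,.022)*1000).round(1))
# paper
w=cv2.inRange(hsv,(0,0,170),(180,50,255)); w[:,:400]=0;w[:,470:]=0;w[:172]=0;w[199:]=0
n=cv2.findNonZero(w); r=cv2.minAreaRect(n); print("paper px",r)
b=cv2.boxPoints(r); print(np.array([onz(T,*p,.012)*1000 for p in b]).round(1))
E
```

```text
pale+x-y [516.8 135.4 158.5] gap 1.9
pale+x+y [507.1 240.9 159.2] gap 2.5
pale-x-y [504.9 132.6 159.1] gap 0.7
pale-x+y [495.  239.2 162.7] gap 5.2
rail+y [430.  -49.9  91.2] gap 5.4
rail-y [ 457.5 -393.6   88.8] gap 1.6
dark+x+y [583.8 249.3 166.8] gap 4.7
dark+x-y [595.4 141.1 163.9] gap 2.7
pale top [0.5059 0.187  0.1599] yaw 5.291541585015477 len 0.1065047480233356
rail mid [ 0.4438 -0.2217  0.09  ] yaw 4.574460065499529 0.3448506632943452
fl [521.9 -50.6  12. ]
fr [ 546.5 -378.9   12. ]
nr [ 416.  -386.1   12. ]
nl [392.2 -60.5  12. ]
fl [519.3 -50.2  22. ]
fr [ 543.7 -375.9   22. ]
paper px ((439.0, 188.5), (19.0, 60.0), 90.0)
[[ 524.4 -232.5   12. ]
 [ 527.9 -388.    12. ]
 [ 477.5 -386.    12. ]
 [ 474.  -231.7   12. ]]
```

```bash
python3 -m jog '[[0,0,1,0,0,0,1],[0,0,1,0,0,0,1],[0,0,1,0,0,0,1],[0,0,1,0,0,0,1],[0,0,1,0,0,0,1]]' && python3 -m jog '[[0,0,1,0,0,0,1],[0,0,1,0,0,0,1],[0,0,1,0,0,0,1],[0,0,1,0,0,0,1],[0,0,1,0,0,0,1]]' && python3 -m jog '[[0,0,1,0,0,0,1],[0,0,1,0,0,0,1],[0,0,1,0,0,0,1],[0,0,0.2,0,0,0,1],[0,0,0,0,0,0,1]]' && cat >> h.py <<'E'
from scipy.spatial.transform import Rotation as Ro
def go(p,rv=None):
    o=status.get_obs(); R=Ro.from_rotvec(o["tool_rot"]); d=R.inv().apply(np.array(p)-o["tool_pos"])
    print("t",o["t"],"pos",np.round(o["tool_pos"],4),"shift units",(d/.03).round(2),"tool x",R.as_matrix()[:,0].round(3),"z",R.as_matrix()[:,2].round(3))
E
python3 -c "
from h import *
go([.506,.187,.23])"
```

```text
t: 0.88
tool_pos: [0.2012, 0.5916, 0.2311]
tool_rot: [-1.175, -2.913, 0.001]
contact_force: [-0.4, 0.1, 0.0]
opening: 0.0851
grip_force: 0.0
t: 1.5
tool_pos: [0.2012, 0.5916, 0.2311]
tool_rot: [1.778, 2.59, -0.0]
contact_force: [0.2, 0.3, 0.8]
opening: 0.0855
grip_force: 0.0
t: 2.12
tool_pos: [0.2012, 0.5917, 0.2312]
tool_rot: [2.117, 2.321, -0.0]
contact_force: [-0.3, 0.5, 1.2]
opening: 0.0851
grip_force: 0.0
t 2.125 pos [0.2012 0.5917 0.2312] shift units [-14.37   8.88   0.04] tool x [-0.092  0.996 -0.   ] z [-0. -0. -1.]
```

```bash
R='[[0,0,0,-0.95,0.59,0,0],[0,0,0,-0.95,0.59,0,0],[0,0,0,-0.95,0.59,0,0],[0,0,0,-0.95,0.59,0,0],[0,0,0,-0.95,0.59,0,0]]'; :
python3 -m jog '[[0,0,0,-0.95,0.59,0,0],[0,0,0,-0.95,0.59,0,0],[0,0,0,-0.95,0.59,0,0],[0,0,0,-0.95,0.59,0,0],[0,0,0,-0.95,0.59,0,0]]' >/dev/null && python3 -m jog '[[0,0,0,-0.95,0.59,0,0],[0,0,0,-0.95,0.59,0,0],[0,0,0,-0.95,0.59,0,0],[0,0,0,-0.95,0.59,0,0],[0,0,0,-0.95,0.59,0,0]]' >/dev/null && python3 -c "
from h import *
c=cam('wrist'); cv2.imwrite('pics/w1.png',c['img'][...,::-1]); np.savez('w1.npz',**c)" && python3 -m jog '[[0,0,0,-0.95,0.59,0,0],[0,0,0,-0.95,0.59,0,0],[0,0,0,-0.95,0.59,0,0],[0,0,0,-0.95,0.59,0,0],[0,0,0,-0.95,0.59,0,0]]' && python3 -c "
from h import *
c=cam('wrist'); cv2.imwrite('pics/w2.png',c['img'][...,::-1]); np.savez('w2.npz',**c)
a=cv2.imread('pics/w1.png');b=c['img'][...,::-1]
cv2.imwrite('pics/w12.png',cv2.resize(np.vstack([a,b]),(480,600)))
print(c['C'],c['R'][2]); go([.506,.187,.23])"
```

```text
t: 4.05
tool_pos: [0.5051, 0.1893, 0.2314]
tool_rot: [2.117, 2.321, 0.0]
contact_force: [-0.5, 0.8, 0.4]
opening: 0.0425
grip_force: 0.0
[0.49859238 0.26567674 0.37325228] [ 0.02637605 -0.29419763 -0.95538058]
t 4.1 pos [0.507  0.1865 0.2314] shift units [ 0.02 -0.03  0.05] tool x [-0.089  0.996 -0.003] z [ 0.002 -0.002 -1.   ]
```

View pics/w12.png

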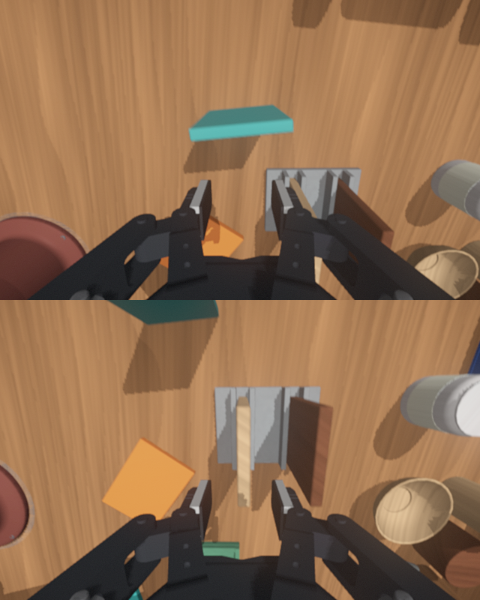

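The lower half (second wrist view) shows the pale board's top strip running from about (244,398) to (246,507), between the fingers at (203,490) and (283,490). I'll check it by casting rays.

```bash
python3 - <<'E'
from h import *
c=dict(np.load("w2.npz")); 
for p in ([.507,.1865,.231],[.517,.135,.161],[.507,.241,.161],[.495,.239,.161],[.505,.133,.161]): print(p,proj(c,p).round(1))
i=c["img"][110:290,270:450]; im=cv2.resize(i[...,::-1],(720,600),interpolation=cv2.INTER_CUBIC) if 0 else cv2.resize(i[:150,:,::-1],(720,600),interpolation=cv2.INTER_CUBIC)
cv2.imwrite("pics/w2z.png",im)
E
```

```text
[0.507, 0.1865, 0.231] [323.8 260.4]
[0.517, 0.135, 0.161] [329.4 274.4]
[0.507, 0.241, 0.161] [330.3 144.6]
[0.495, 0.239, 0.161] [313.4 145.8]
[0.505, 0.133, 0.161] [314.8 275.3]
```

View pics/w2z.png

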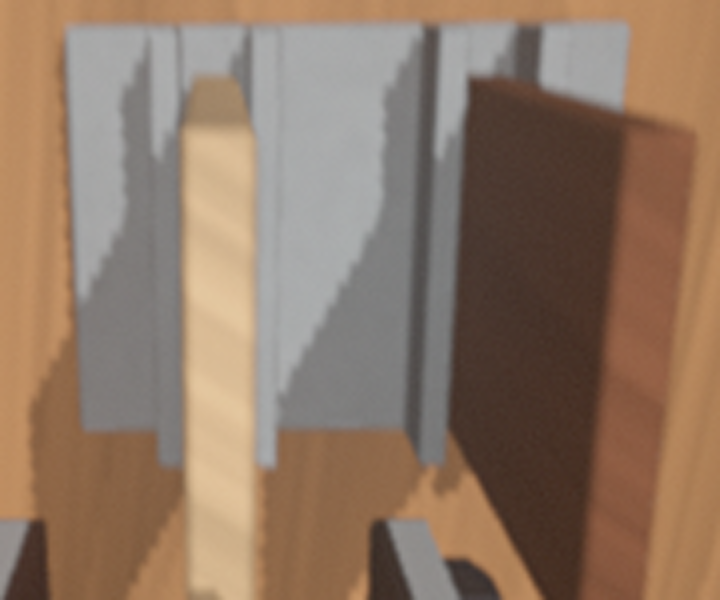

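```bash
python3 -m jog '[[0,0,0,0.05,0.04,0.75,0],[0,0,0,0,0,0.75,0],[0,0,0,0,0,0.75,0],[0,0,0,0,0,0.75,0],[0,0,0,0,0,0.75,0]]' && python3 -m jog '[[0,0,0,0,0,0,-1],[0,0,0,0,0,0,-1],[0,0,0,0,0,0,-1],[0,0,0,0,0,0,-1]]' 40
```

```text
t: 4.72
tool_pos: [0.5055, 0.192, 0.1182]
tool_rot: [2.117, 2.321, 0.0]
contact_force: [-0.4, 0.5, -0.3]
opening: 0.0425
grip_force: 0.0
t: 5.22
tool_pos: [0.5059, 0.1918, 0.1195]
tool_rot: [2.117, 2.32, 0.001]
contact_force: [0.1, -0.2, -2.6]
opening: 0.0136
grip_force: 42.2
```

```bash
python3 -m jog '[[0,0,0,0,0,-0.4,-1],[0,0,0,0,0,-0.8,-1],[0,0,0,0,0,-0.9,-1],[0,0,0,0,0,-0.9,-1],[0,0,0,0,0,-0.9,-1]]' && python3 -m jog '[[0,0,0,0,0,-0.9,-1],[0,0,0,0,0,-0.9,-1],[0,0,0,0,0,-0.9,-1],[0,0,0,0,0,0,-1]]' && python3 -c "
from h import *
go([.467,-.297,.32])"
```

```text
t: 5.85
tool_pos: [0.5057, 0.1918, 0.2379]
tool_rot: [2.117, 2.32, 0.002]
contact_force: [0.7, 0.6, -2.4]
opening: 0.0135
grip_force: 42.3
t: 6.35
tool_pos: [0.5068, 0.192, 0.3208]
tool_rot: [2.115, 2.317, 0.009]
contact_force: [-0.1, -0.1, -1.1]
opening: 0.0134
grip_force: 42.4
t 6.35 pos [0.5068 0.192  0.3208] shift units [-1.611e+01 -2.800e+00 -1.000e-02] tool x [-0.091  0.996  0.001] z [ 0.007  0.001 -1.   ]
```

```bash
python3 -m jog '[[0,0,0,-0.5,-0.1,0,-1],[0,0,0,-0.95,-0.17,0,-1],[0,0,0,-0.95,-0.17,0,-1],[0,0,0,-0.95,-0.17,0,-1],[0,0,0,-0.95,-0.17,0,-1]]' >/dev/null && python3 -m jog '[[0,0,0,-0.95,-0.17,0,-1],[0,0,0,-0.95,-0.17,0,-1],[0,0,0,-0.95,-0.17,0,-1],[0,0,0,-0.95,-0.17,0,-1],[0,0,0,-0.95,-0.17,0,-1]]' >/dev/null && python3 -m jog '[[0,0,0,-0.95,-0.17,0,-1],[0,0,0,-0.95,-0.17,0,-1],[0,0,0,-0.95,-0.17,0,-1],[0,0,0,-0.95,-0.17,0,-1],[0,0,0,-0.95,-0.17,0,-1]]' && python3 -m jog '[[0,0,0,-0.95,-0.16,0,-1],[0,0,0,-0.9,-0.16,0,-1],[0,0,0,-0.4,0,0,-1],[-0.9,0,0,0,0,0,-1],[-0.9,0,0,0,0,0,-1]]' && python3 -m jog '[[-0.9,0,0,0,0,0,-1],[-0.9,0,0,0,0,0,-1],[0,0,0,0,0,0,-1],[0,0,0,0,0,0,-1]]' && python3 -c "
from h import *
go([.467,-.297,.20])
for n in('scene','top','wrist'):
    c=cam(n); np.savez(n+'3.npz',**c)
    cv2.imwrite('pics/%s3.png'%n,c['img'][...,::-1])
a=cv2.imread('pics/scene3.png')[60:260,140:380];b=cv2.imread('pics/wrist3.png')
cv2.imwrite('pics/m3.png',np.vstack([cv2.resize(a,(420,350),interpolation=2),cv2.resize(b,(400,250))[:, :].copy() if 0 else np.hstack([cv2.resize(b,(400,250)),np.zeros((250,20,3),np.uint8)])]))
"
```

```text
t: 8.22
tool_pos: [0.4676, -0.2285, 0.3146]
tool_rot: [-2.116, -2.317, 0.001]
contact_force: [0.1, 0.9, -2.4]
opening: 0.0137
grip_force: 42.3
t: 8.85
tool_pos: [0.4654, -0.2951, 0.3156]
tool_rot: [2.043, 2.239, 0.179]
contact_force: [-0.1, 1.1, -2.2]
opening: 0.0135
grip_force: 42.3
t: 9.35
tool_pos: [0.4656, -0.2952, 0.3164]
tool_rot: [1.963, 2.151, 0.34]
contact_force: [-0.3, 0.5, -1.9]
opening: 0.0137
grip_force: 42.3
t 9.35 pos [ 0.4656 -0.2952  0.3164] shift units [-0.07 -1.15  3.7 ] tool x [-0.091  0.996  0.001] z [ 0.306  0.029 -0.952]
```

View pics/m3.png

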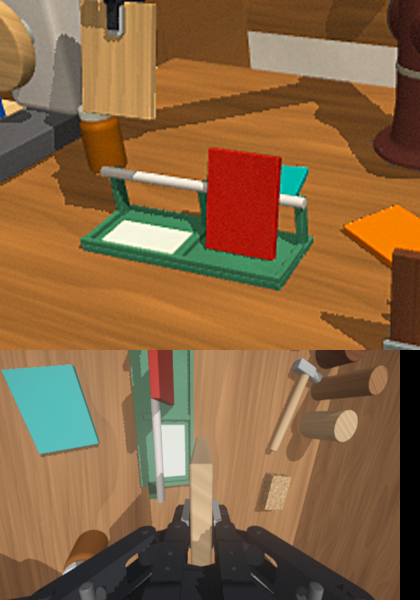

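The scene part shows the board held and tilted with its lower front corners at about (188,124) and (228,128) in scene pixels. The wrist part shows the empty bay and the rail ahead of it. Next I check for slip and check the rail's position against these views.

```bash
python3 - <<'E'
from h import *
o=status.get_obs(); p=o["tool_pos"]; M=Ro.from_rotvec(o["tool_rot"]).as_matrix()
S=dict(np.load("scene3.npz"));W=dict(np.load("wrist3.npz"));T=dict(np.load("top3.npz"))
for y in(-59,51):
    for s in (107.5,-42.5):
        q=p+M@np.array([y,7,s])/1000; print(y,s,q.round(3),"scene",proj(S,q).round(1),"wrist",proj(W,q).round(1))
O=np.array([.4817,-.2187,0]);a=np.radians(4.6);X=np.array([np.cos(a),np.sin(a),0]);Y=np.array([-X[1],X[0],0])
for n,l in dict(railm=(-38,-170,92),railp=(-38,170,92),lipm=(53,-165,22),plankm=(-77,-165,12),stripm=(45,-155,12)).items():
    q=O+X*l[0]/1e3+Y*l[1]/1e3+[0,0,l[2]/1e3]; print(n,q.round(3),"scene",proj(S,q).round(1),"wrist",proj(W,q).round(1),"top",proj(T,q).round(1))
i=S["img"][70:150,150:270]; j=W["img"][0:260,190:330]
cv2.imwrite("pics/z4.png",np.hstack([cv2.resize(i[...,::-1],(480,320),interpolation=2),cv2.resize(j[:,:,::-1],(172,320),interpolation=2)])) if 0 else None
out=np.zeros((600,800,3),np.uint8); out[:320,:480]=cv2.resize(i[...,::-1],(480,320),interpolation=2)
out[:600,480:]=cv2.resize(j[:,:,::-1],(320,600),interpolation=2); cv2.imwrite("pics/z4.png",out)
E
```

```text
-59 107.5 [ 0.511 -0.35   0.217] scene [186.3 123.8] wrist [329.  256.8]
-59 -42.5 [ 0.465 -0.355  0.359] scene [184.9  59.2] wrist [336.4 415.3]
51 107.5 [ 0.501 -0.241  0.217] scene [225.4 128.7] wrist [329.9 139.6]
51 -42.5 [ 0.455 -0.245  0.359] scene [225.7  61.9] wrist [341.  184.4]
railm [ 0.457 -0.391  0.092] scene [198.6 157. ] wrist [256.7 243.7] top [481.5 199.1]
railp [ 0.43  -0.052  0.092] scene [313.  175.5] wrist [237.8 -72.4] top [340.4 207.1]
lipm [ 0.548 -0.379  0.022] scene [184.8 195.8] wrist [309.  215.6] top [466.3 170.5]
plankm [ 0.418 -0.389  0.012] scene [213.7 175.6] wrist [224.9 221.8] top [471.3 220.8]
stripm [ 0.539 -0.37   0.012] scene [190.7 198. ] wrist [302.6 208.3] top [461.7 174.7]
```

View pics/z4.png

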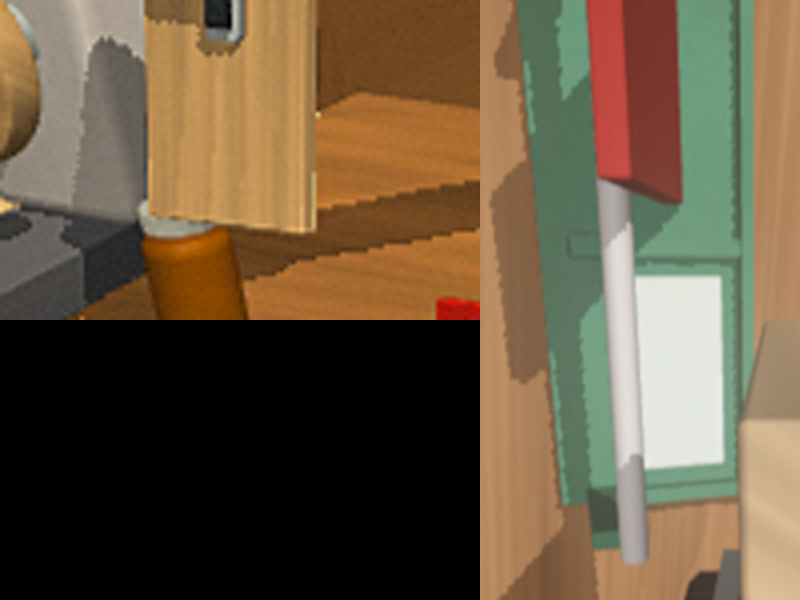

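```bash
python3 -m jog '[[0,0,0,0,-0.28,0.86,-1],[0,0,0,0,-0.28,0.86,-1],[0,0,0,0,-0.28,0.86,-1],[0,0,0,0,-0.28,0.86,-1],[0,0,0,0,-0.28,0.86,-1]]' && python3 -m jog '[[0,0,0,0,-0.28,0.86,-1],[0,0,0,0,-0.18,0.57,-1],[0,0,0,0,-0.1,0.29,-1],[0,0,0,0,0,0,-1],[0,0,0,0,0,0,-1]]' && python3 -c "
from h import *
go([.4578,-.297,.1185]); go([.4656,-.296,.1165])"
```

```text
t: 10.12
tool_pos: [0.466, -0.2953, 0.1804]
tool_rot: [1.961, 2.15, 0.34]
contact_force: [0.8, 0.4, -2.0]
opening: 0.0134
grip_force: 42.3
t: 10.75
tool_pos: [0.4662, -0.2961, 0.1282]
tool_rot: [1.96, 2.148, 0.34]
contact_force: [-0.3, -0.0, -1.8]
opening: 0.0135
grip_force: 42.3
t 10.75 pos [ 0.4662 -0.2961  0.1282] shift units [-0.01 -0.37  0.22] tool x [-0.091  0.996 -0.002] z [ 0.309  0.027 -0.951]
t 10.75 pos [ 0.4662 -0.2961  0.1282] shift units [ 0.   -0.14  0.37] tool x [-0.091  0.996 -0.002] z [ 0.309  0.027 -0.951]
```

```bash
python3 -m jog '[[0,0,0,0,-0.05,0.15,-1],[0,0,0,0,-0.05,0.14,-1],[0,0,0,0,-0.08,-0.03,-1],[0,0,0,0,-0.08,-0.02,-1],[0,0,0,0,0,0,-1]]' && python3 -m jog '[[0,0,0,0,-0.01,0.03,-1],[0,0,0,0,-0.01,0.03,-1],[0,0,0,0,-0.01,0.03,-1],[0,0,0,0,0,0,-1]]' && python3 -c "
from h import *
go([.4578,-.297,.1185])"
```

```text
t: 11.38
tool_pos: [0.4603, -0.296, 0.1177]
tool_rot: [1.962, 2.149, 0.34]
contact_force: [0.8, -0.4, -1.3]
opening: 0.0134
grip_force: 42.3
t: 11.88
tool_pos: [0.4607, -0.2961, 0.1157]
tool_rot: [1.961, 2.15, 0.341]
contact_force: [-3.0, 1.5, 4.7]
opening: 0.0134
grip_force: 43.3
t 11.875 pos [ 0.4607 -0.2961  0.1157] shift units [-0.02 -0.06 -0.12] tool x [-0.091  0.996 -0.   ] z [ 0.308  0.028 -0.951]
```

```bash
python3 -m jog '[[0,0,0,0,-0.04,-0.02,-1],[0,0,0,0,-0.04,-0.02,-1],[0,0,0,0,0,0,-1]]' && python3 -m jog '[[0,0,0,0,-0.04,-0.01,-1],[0,0,0,0,0,0,-1]]' && python3 -c "
from h import *
c=cam('scene'); cv2.imwrite('pics/s5.png',cv2.resize(c['img'][80:240,170:350,::-1],(675,600),interpolation=2))"
```

```text
t: 12.25
tool_pos: [0.4589, -0.2963, 0.1156]
tool_rot: [1.962, 2.145, 0.343]
contact_force: [5.9, 0.4, -1.0]
opening: 0.0134
grip_force: 42.1
t: 12.5
tool_pos: [0.4586, -0.2964, 0.1158]
tool_rot: [1.961, 2.143, 0.345]
contact_force: [9.8, 1.0, -2.6]
opening: 0.0134
grip_force: 41.8
```

View pics/s5.png

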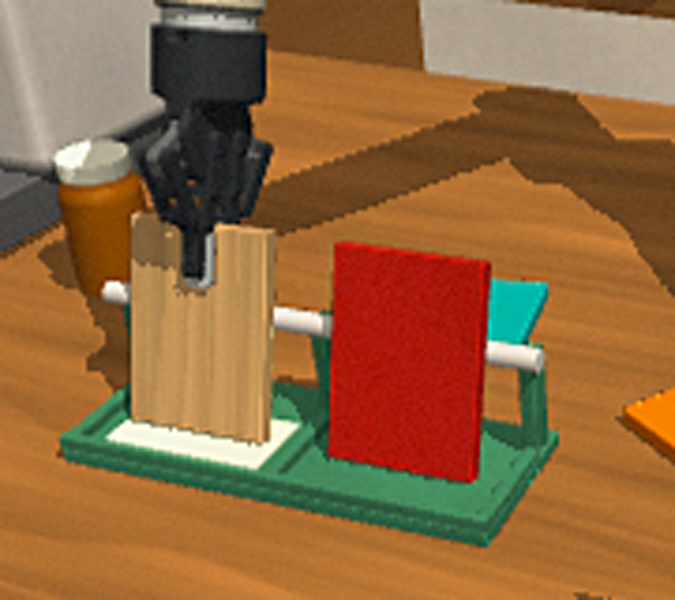

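The view shows the board's foot on the paper (scene crop 133,425 to 270,443), its back against the rail, and the red board untouched. I'll seat it lightly and release.

```bash
python3 -m jog '[[0,0,0,0,0.03,0.03,-1],[0,0,0,0,0,0.02,-1],[0,0,0,0,0,0,-1]]' && python3 -m jog '[[0,0,0,0,0,0,-0.6],[0,0,0,0,0,0,-0.45],[0,0,0,0,0,0,-0.35],[0,0,0,0,0,0,-0.35],[0,0,0,0,0,0,-0.35]]' && python3 -c "
from h import *
go([.46,-.297,.2])
c=cam('scene'); cv2.imwrite('pics/s6.png',cv2.resize(c['img'][80:240,170:350,::-1],(675,600),interpolation=2))"
```

```text
t: 12.92
tool_pos: [0.4591, -0.2964, 0.1155]
tool_rot: [1.961, 2.147, 0.343]
contact_force: [2.3, 2.2, 5.7]
opening: 0.0132
grip_force: 43.0
t: 13.55
tool_pos: [0.4576, -0.2961, 0.1137]
tool_rot: [1.963, 2.15, 0.34]
contact_force: [1.0, -0.0, 0.7]
opening: 0.0275
grip_force: 0.0
t 13.55 pos [ 0.4576 -0.2961  0.1137] shift units [-0.04  0.96 -2.71] tool x [-0.091  0.996  0.   ] z [ 0.307  0.028 -0.951]
```

View pics/s6.png

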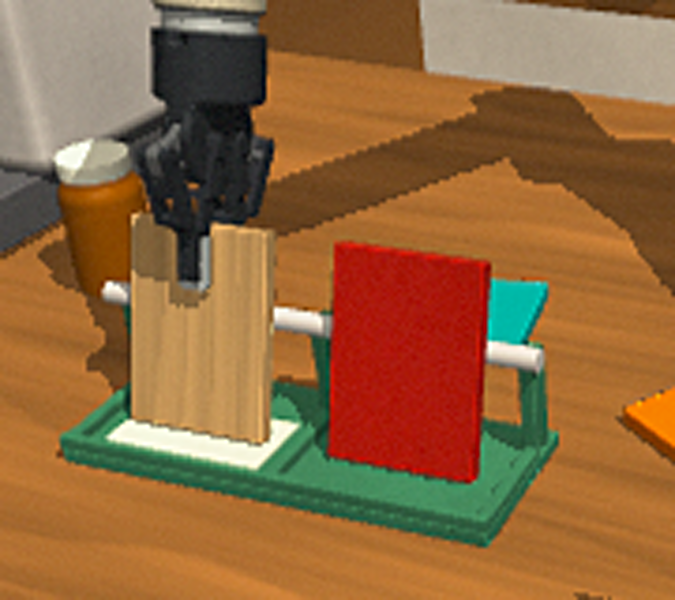

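Released, and the board stayed put (foot at 133,425 to 270,443 as before). I'll retreat along the tool axis.

```bash
python3 -m jog '[[0,0,0,0,0,-0.3,-0.35],[0,0,0,0,0,-0.5,-0.35],[0,0,0,0,0,-0.9,-0.35],[0,0,0,0,0,-0.9,-0.35],[0,0,0,0,0,-0.9,-0.35]]' && python3 -m jog '[[0,0,0,0,0,-0.9,-0.35],[0,0,0,0,0,-0.9,-0.35],[0,0,0,0,0,-0.5,-0.35],[0,0,0,0,0,0,-0.35],[0,0,0,0,0,0,-0.35]]' && python3 - <<'E'
from h import *
S=cam("scene");T=cam("top")
i=cv2.resize(S["img"][110:300,170:450,::-1],(560,380),interpolation=2); j=cv2.resize(T["img"][110:240,195:495,::-1],(480,208),interpolation=2)
out=np.zeros((600,560,3),np.uint8); out[:380]=i; out[385:593,:480]=j; cv2.imwrite("pics/f.png",out)
E
```

```text
t: 14.22
tool_pos: [0.4252, -0.2994, 0.2161]
tool_rot: [1.961, 2.148, 0.34]
contact_force: [-0.4, -1.1, -0.7]
opening: 0.0279
grip_force: 0.0
t: 14.85
tool_pos: [0.4041, -0.3007, 0.2783]
tool_rot: [1.963, 2.151, 0.341]
contact_force: [0.4, 0.6, -0.1]
opening: 0.0277
grip_force: 0.0
```

View pics/f.png

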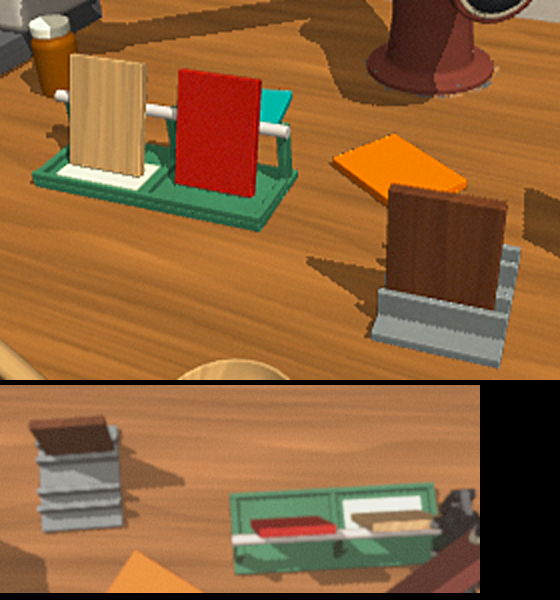

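The board leans on the rail parallel to the red one, with its foot at about (205,196) to (241,199) in scene pixels. The dark board is still in its slot. One quick centring check before handing in.

```bash
python3 - <<'E'
from h import *
S=cam("scene"); O=np.array([.4817,-.2187,0]);a=np.radians(4.6);X=np.array([np.cos(a),np.sin(a),0]);Y=np.array([-X[1],X[0],0])
e=[]
for u,v in((204.5,195.5),(240,198.5)):
    p=onz(S,u,v,.012)-O; e.append([p@X,p@Y])
e=np.array(e)*1000; print(e.round(1),"y vs bay_b",e[:,1].mean()+80)
if abs(e[:,1].mean()+80)<15:
    from station import finish_job; print(finish_job())
E
```

```text
[[  23.  -126.5]
 [   6.6  -26. ]] y vs bay_b 3.749815886912643
the job is handed in; nothing more can be done
None
```

I took the pale board out of the rack and left it leaning on the white rail, its foot on the tray about 4 mm off the bay's middle. In the last picture the red and dark boards look unmoved, and the job is handed in; no verdict came back.

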